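Pin the lid back on the hand press

TASK

The lid of the small clamshell hand press is lying on its bed a little out of line, and its hinge pin stands head down in the little stone pot. Line the lid's lugs up with the bed's, fetch the pin and ease it through all four lugs from either side, fully home with its square head up against the outer lug, so that lid and bed are pinned together. Feel it in and do not force it, cast lugs crack; leave the pot standing and the other things on the counter where they are.

Things in the scene. Friction and masses are not known exactly. Their poses are not given: they have to be found in the camera images.
- press: cast grey bed of a clamshell hand press, fixed to the counter: a plate 170 mm wide, its flat top 30 mm above the counter, from x = -195 to +20 mm. Origin on the counter straight under the middle of the hinge; x points away from the lid, y along the hinge, z up. A short hand lever leans up beyond x = -200 mm, out of the way; it takes no part
- hinge (a point): middle of the hinge axis, 48 mm above the counter, axes as the press. The press's two upright bed lugs (30 mm wide in x, tops 66 mm above the counter) stand at y = 44 to 58 mm and y = -58 to -44 mm; each has a plain round hole, 12 mm across, right through it on the hinge's y axis
- lid: loose cast grey lid, about 0.5 kg, a ribbed plate 164 x 170 mm (10 mm thick, 20 with ribs), lying flat on the bed, its holes up to 7 mm fore or aft of the bed's and slightly turned. Its origin is on its underside, straight above the press origin when in line; axes as the press. It slides easily when pushed, or pinched by a lug; the pin's nose alone draws it in only if nearly in line
- lid_eye_left (a point): centre of the hole (12 mm across, along y, 48 mm above the counter) in the lid's lug on the +y side. The lug is a block 14 mm thick in y, 46 mm long in x (from 32 mm on the lid's side of the hole to 14 mm beyond it), standing 22 mm above the lid plate, its fore and aft faces clear; it sits inside the bed's lug with a 2 mm gap
- lid_eye_right (a point): the same for the lid's lug on the -y side
- pin: dark steel hinge pin, 160 mm long, about 0.12 kg. Origin: middle of its head's end face; z runs along the pin to the tip. Square head 18 x 18 mm, z = 0 to 30 mm, flats facing its x and y; then a round shank 10 mm across whose last 8 mm taper to a blunt 6 mm nose. It starts on its head in the pot, nose up, about 89 mm showing above the rim
- pin_shoulder (a point): on the pin's axis where the head meets the shank (z = 30 mm): this face must come up against a bed lug's outer face
- pin_tip (a point): the nose end of the pin (z = 160 mm)
- pot: small open stone pot, 80 mm wide and 80 mm high, walls 8 mm, inner floor at 9 mm, 0.6 kg, loose; origin at the centre of its underside. It stands on the left or the right of the press
- vase: stone vase 200 mm high, 90 mm wide; origin at the centre of its foot. It stands on the other side of the press from the pot
- rolling_pin: wooden rolling pin, 300 mm long, 48 mm thick, lying on a thin red mat to the left beyond the press; origin under its middle, y along it
- mallet: wooden mallet, 280 mm long, lying on the same mat; origin under its middle, y along it
- bowl: steel bowl, 200 mm wide and 60 mm high, to the right beyond the press; origin at the centre of its underside

How it is judged:
By the outcome, as a careful person would: the job done as asked, in the order asked, and still so for the second after the job is handed in, with the robot touching nothing.
It also fails if it takes over 72 s, if anything falls off the work surface, if the arm or the gripper's body presses on something with over 40 N, if the wrist force passes 120 N, or if a joint passes its speed limit or range.

ROBOT

A 6-joint arm with a two-finger parallel gripper is mounted at the origin on the work surface. World frame = base frame: x ahead of the robot, y to its left, z up, the work surface at z = 0. Lengths are in m, angles in rad, forces in N, time in s.
With the tool pointing down it reaches from about 0.35 to 0.775 m from the base axis. Payload 7.3 kg.
Tool frame: the origin (TCP) lies midway between the tips of the shut fingers; the grasp point (between the pads) lies 19 mm behind it; z points along the fingers, y is the line along which they close (so a half turn about z gives the same grasp; the last joint's range is limited). The gripper opens to 92 mm and grips with 3 to 60 N. Pads are 19 mm wide; open, the fingers measure 130 mm over their backs; the gripper's body (75 mm by 190 mm) begins 47 mm behind the grasp point.
Start: joints at [-1.42, 0.342, 1.524, -0, 1.275, -0.146], TCP at [0.154, -0.502, 0.227] pointing down, gripper open.
Joint ranges: [-2.53, 2.53], [-0.77, 2.02], [0.04, 2.7], [-1, 4.14], [0.28, 2.66], [-3.11, 3.11]. Speed limits (rad/s): [2.57, 2.57, 3.14, 3.14, 3.14, 3.14].

INTERFACE

Orientations are given as a rotation vector (axis times angle).
In Python, from station import robot gives the robot as it stands.
- The arm moves only by the tool apply_moves, never from a script. Its argument "plan" is a list of rows, each an object with "hand": the closure, from -1 (fully open) to 1 (shut); "dp": the shift along the tool's x, y, z in cm, a list of three; "yaw": the turn about the tool's z in rad. A call has 1 to 12 rows; each row is the pose to reach, as a shift and turn from the pose commanded when the call began, along the tool's axes at that moment; what a row does not reach only later rows make up. A row lasts 1/12 s, in which the tool goes at most 41.7 mm and 7.16 degrees, less where a joint would pass 70% of its speed; a pose out of reach is approached as far as the arm can. A call with a gripper value outside its range is refused whole. The fingers move at their own pace and stop on an object; "newtons" is the grip in N (left out, the last holds). Time passes only in rows, so rows that repeat a pose let the fingers close. It gives the time, the measured TCP pose, the force, the opening and the grip force at its end, in the units of the state.
- robot.read_state(): the state, without advancing time (a new reading comes with each control period).
- robot.grab_frame(name): name is "side" or "top"; returns a dict with "color" (420x560x3 uint8, red, green, blue), "intrinsics" (3x3 intrinsics, pixels), "R" (3x3) and "t" (3): a world point X has camera coordinates R X + t. Camera axes: x right, y down, z forward; pixel columns grow to the right and rows downward; lengths in m; the calibration is good to about 2 mm. A picture is of the moment at which its call begins. There is no depth.
- robot.close_job(): hands the job in; it is judged then, once.
The state is a dict: "clock": time; "joint_positions": joint angles; "joint_velocities": joint speeds; "tau": joint torques, N m; "eef_pos": TCP position; "eef_rot": TCP orientation; "force": force on the tool from outside, world axes, zero at the start; "ft_torque": the same for the moment, N m; "finger_gap": finger opening in m; "grasp_force": force on a finger pad.
Only numpy, scipy, OpenCV 4.12 (cv2) and the standard library are available. Lean on these libraries where they do the work, as an engineer would, in place of code of your own. Each camera call takes 0.05 s, during which the arm holds its last target. There are 200 camera calls.

## Working session

There is one attempt and no reset: what is moved stays moved. The work goes in short steps, Python scripts to look and compute and a tool call to move; the robot and the scene stay as the last step left them, time stands still between calls to the robot, and variables do not carry over. Pictures are saved under pics/ and viewed, at most 10 in all, crops included, and the job is handed in when it is done.

Besides the shell and the picture viewer there is one more tool, called after ">>>" by a JSON object that holds its "api" and its "payload", one argument or row to a line. apply_moves: Moves the arm, as the interface text tells. Its arguments: {"type":"object","properties":{"plan":{"type":"array"},"newtons":{"type":"number"}},"required":["plan"]}

```bash
ls; mkdir -p pics; python3 - <<'E'
from station import robot
import cv2,pickle
s=robot.read_state();print(s)
for n in("side","top"):
    f=robot.grab_frame(n);pickle.dump(f,open(f"{n}0.pkl","wb"))
    cv2.imwrite(f"pics/{n}0.png",f["color"][:,:,::-1]);print(f["intrinsics"],f["R"],f["t"])
E
```

```text
pics
{'clock': 0.0, 'joint_positions': array([-1.41999142e+00,  3.42712135e-01,  1.52500146e+00,  3.54176690e-06,
        1.27539472e+00, -1.46029407e-01]), 'joint_velocities': array([-0.00051525, -0.00121168, -0.00102159,  0.00103323, -0.00144283,
       -0.00099338]), 'tau': array([ 4.13088837e-04, -4.31246674e+01, -2.44222641e+01,  7.17507885e-02,
        5.59083035e-02, -1.30196536e-04]), 'eef_pos': array([ 0.15350656, -0.50163935,  0.22605589]), 'eef_rot': array([-3.10555641e+00, -4.64330605e-01,  3.63372984e-07]), 'force': array([-0.00916132,  0.27968546, -0.46142308]), 'ft_torque': array([-0.03682112, -0.02827166,  0.00146438]), 'grasp_force': 0.0, 'finger_gap': 0.09158820047713798}
[[387.56768354   0.         285.17969112]
 [  0.         387.56768354 206.30969721]
 [  0.           0.           1.        ]] [[ 0.98715416 -0.15915421 -0.01402131]
 [-0.10307286 -0.56733152 -0.81701342]
 [ 0.1220764   0.80796342 -0.57644815]] [-0.49460471  0.14614971  1.06777092]
[[518.87329476   0.         279.16447056]
 [  0.         518.87329476 210.70793277]
 [  0.           0.           1.        ]] [[ 0.0212095  -0.99960961 -0.01818766]
 [-0.98853398 -0.01824725 -0.149892  ]
 [ 0.14950161  0.02115825 -0.98853508]] [0.01324128 0.53112205 1.41013345]
```

View pics/side0.png

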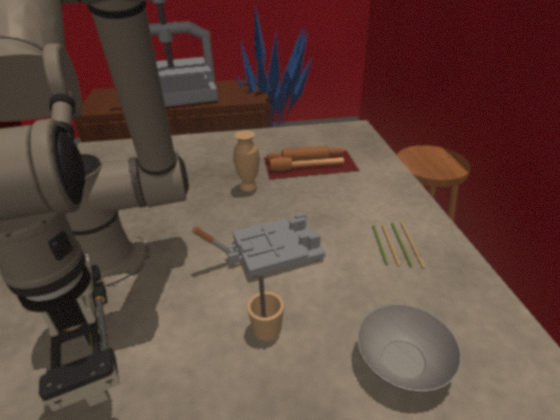

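View pics/top0.png

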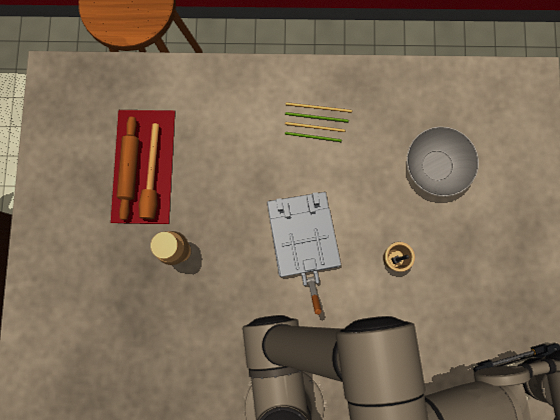

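The press centre is at about (303,235) in the top view, with the hinge at the far end near (300,205). The pot with the pin is to the right at (399,257), and the vase to the left at (168,246). I'll enlarge the hinge and the pot.

```bash
python3 - <<'E'
import cv2
a=cv2.imread("pics/top0.png")
b=cv2.resize(a[185:285,260:350],None,fx=6,fy=6,interpolation=cv2.INTER_CUBIC)
p=cv2.resize(a[235:285,375:425],None,fx=5,fy=5,interpolation=cv2.INTER_CUBIC)
import numpy as np
o=np.zeros((600,800,3),'u1');o[:600,:540]=b;o[:250,545:795]=p
s=cv2.imread("pics/side0.png")[265:350,240:295]
s=cv2.resize(s,None,fx=4,fy=4,interpolation=cv2.INTER_CUBIC);o[255:595,545:765]=s
cv2.imwrite("pics/c0.png",o)
E
```

```text
(no output)
```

View pics/c0.png

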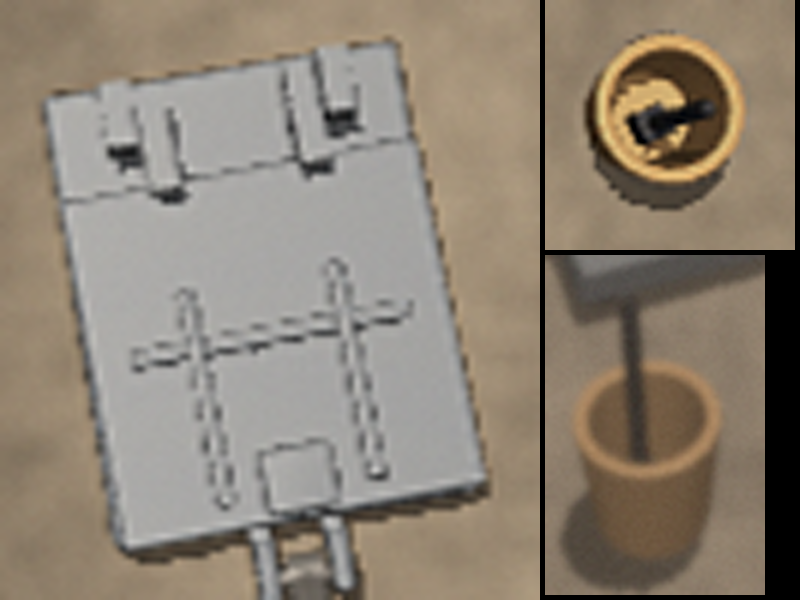

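The crop (6x, offset (260,185)) shows:
- Far bed corners at crop (48,98) and (398,42).
- Bed-lug near faces at about (125,155) and (340,120), and lid-lug near faces at about (172,193) and (318,165).
- The pin's head on the pot floor near (650,125), with its tip near (708,107).

Next I'll fit the poses.

```bash
cat > h.py <<'E'
import numpy as np,pickle,cv2
from scipy.optimize import least_squares
F={n:pickle.load(open(f"{n}0.pkl","rb")) for n in("top","side")}
def proj(f,X):
    c=np.atleast_2d(X)@f["R"].T+f["t"];p=c@f["intrinsics"].T;return p[:,:2]/p[:,2:]
def back(f,uv,z):
    d=f["R"].T@np.linalg.solve(f["intrinsics"],[*uv,1]);o=-f["R"].T@f["t"];return o+d*(z-o[2])/d[2]
def pose(q,P):
    P=np.atleast_2d(np.array(P,float));c,s=np.cos(q[2]),np.sin(q[2])
    return np.c_[q[0]+c*P[:,0]-s*P[:,1],q[1]+s*P[:,0]+c*P[:,1],P[:,2]]
def crop(u,v): return np.array([(u+.5)/6-.5+260,(v+.5)/6-.5+185])
E
python3 - <<'E'
from h import *
T=F["top"]
M=[[.02,.085,.03],[.02,-.085,.03]]+[[-.195,-.085,.03]]
U=np.array([crop(48,98),crop(398,42),crop(487,490)])
r=least_squares(lambda q:(proj(T,pose(q,M))-U).ravel(),[.6,-.06,.15]);q=r.x;print(q,r.fun)
print("lid edge",[back(T,crop(*c),.04) for c in((65,200),(415,140))])
inv=lambda X:((X[0]-q[0])*np.cos(q[2])+(X[1]-q[1])*np.sin(q[2]),-(X[0]-q[0])*np.sin(q[2])+(X[1]-q[1])*np.cos(q[2]))
for n,c,z in(("bedL",(125,155),.05),("bedR",(340,120),.05),("lidL",(172,193),.05),("lidR",(318,165),.05),("edgeL",(65,200),.04),("edgeR",(415,140),.04)):print(n,inv(back(T,crop(*c),z)))
pc=lambda u,v:np.array([(u-545+.5)/5-.5+375,(v+.5)/5-.5+235])
print("head",back(T,pc(648,127),.039),"tip",back(T,pc(708,107),.169),"rim",back(T,pc(669,109),.08))
sc=lambda u,v:np.array([(u-545+.5)/4-.5+240,(v-255+.5)/4-.5+265])
print("side rim",back(F["side"],sc(648,418),.08),"tip proj",proj(F["side"],[back(T,pc(708,107),.169)]))
a=cv2.imread("pics/top0.png")
big=cv2.resize(a[185:285,260:350],None,fx=6,fy=6,interpolation=cv2.INTER_CUBIC)
s=cv2.imread("pics/side0.png")[205:285,220:335];sb=cv2.resize(s,None,fx=5,fy=5,interpolation=cv2.INTER_CUBIC)
def box(x0,x1,y0,y1,z0,z1):return [[x,y,z] for x in(x0,x1) for y in(y0,y1) for z in(z0,z1)]
E_=[(0,1),(2,3),(4,5),(6,7),(0,2),(1,3),(4,6),(5,7),(0,4),(1,5),(2,6),(3,7)]
for b in(box(-.195,.02,-.085,.085,0,.03),box(-.015,.015,.044,.058,.03,.066),box(-.015,.015,-.058,-.044,.03,.066)):
    for im,f,o,k in((big,T,(260,185),6),(sb,F["side"],(220,205),5)):
        P=((proj(f,pose(q,b))-o+.5)*k-.5).astype(int)
        for i,j in E_:cv2.line(im,P[i].tolist(),P[j].tolist(),(0,0,255),1)
cv2.imwrite("pics/ov_t.png",big);cv2.imwrite("pics/ov_s.png",sb)
E
```

```text
[ 0.55515528 -0.028831    0.18987335] [-0.40466807  0.30532644  0.55752508 -0.49726913 -0.15047736  0.17638604]
lid edge [array([0.50998742, 0.04775857, 0.04      ]), array([ 0.54121716, -0.11453181,  0.04      ])]
bedL (np.float64(-0.015321629014517262), np.float64(0.05277907713505681))
bedR (np.float64(-0.01614672191138398), np.float64(-0.048047425860057134))
lidL (np.float64(-0.03651682481014308), np.float64(0.03438053196038585))
lidR (np.float64(-0.03513715546686036), np.float64(-0.03428862599140893))
edgeL (np.float64(-0.029901009334125137), np.float64(0.08373784324031557))
edgeR (np.float64(-0.029862322813499556), np.float64(-0.08153000900520149))
head [ 0.39991655 -0.29778994  0.039     ] tip [ 0.40270264 -0.30142744  0.169     ] rim [ 0.40727465 -0.30076445  0.08      ]
side rim [ 0.41036848 -0.30426593  0.08      ] tip proj [[259.47171585 275.02377539]]
```

View pics/ov_t.png

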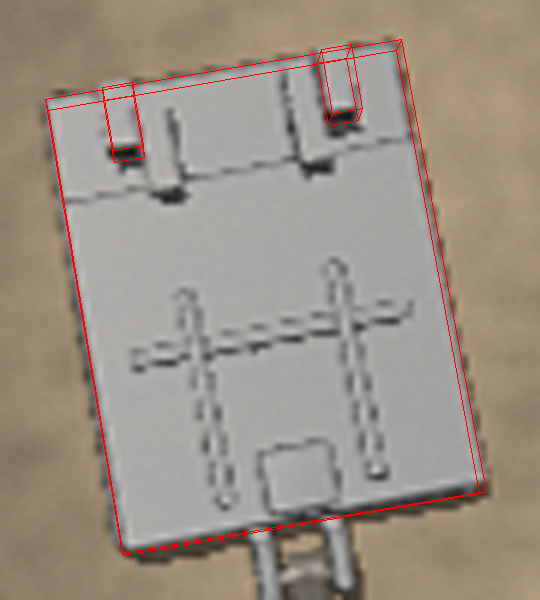

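View pics/ov_s.png

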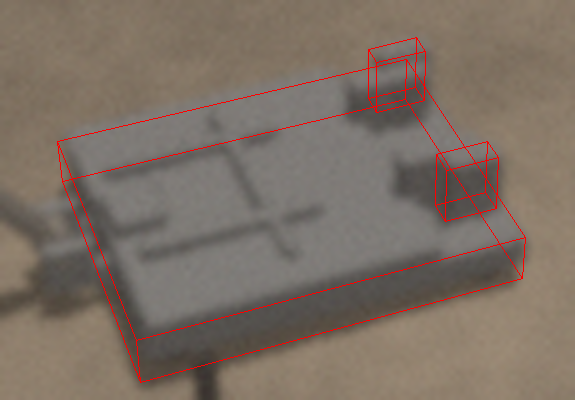

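The overlay fits within about 1 px in both views, giving the press at (0.555,-0.029) with yaw 0.19. The lid sits about 3–4 mm towards −x, and the pin is at (0.401,-0.299). To calibrate exactly, I'll first pinch the fixed bed lugs very softly.

```bash
cat >> h.py <<'E'
Q=np.array([0.5552,-0.0288,0.1899])
def go(X,ang=None,press=True):
    """print dp (cm, tool axes) and yaw to reach X (press or world), tool x at world angle ang"""
    from station import robot
    from scipy.spatial.transform import Rotation as Ro
    s=robot.read_state();R=Ro.from_rotvec(s["eef_rot"]).as_matrix()
    W=pose(Q,X)[0] if press else np.array(X)
    ang=Q[2]+np.pi/2 if ang is None else ang
    a0=np.arctan2(R[1,0],R[0,0]);y=-((ang-a0+np.pi)%(2*np.pi)-np.pi)
    print("dp",np.round(100*R.T@(W-s["eef_pos"]),2),"yaw",round(y,4),"W",np.round(W,4),"at",np.round(s["eef_pos"],4),"t",round(s["clock"],2),"gap",round(s["finger_gap"],4))
E
python3 -c "
from h import *
go([0,-.056,.15]);go([0,-.056,.046])"
```

```text
dp [ 51.65 -27.9    7.66] yaw -1.4639 W [ 0.5658 -0.0838  0.15  ] at [ 0.1535 -0.5017  0.2261] t 0.1 gap 0.0916
dp [ 51.64 -27.88  18.06] yaw -1.4639 W [ 0.5658 -0.0838  0.046 ] at [ 0.1535 -0.5017  0.2261] t 0.1 gap 0.0916
```

>>> {"api": "apply_moves", "payload": {
  "plan": [
    {"hand": -0.1, "dp": [25, -14, 0], "yaw": -0.7},
    {"hand": -0.1, "dp": [25, -14, 0], "yaw": -0.7},
    {"hand": -0.1, "dp": [25, -14, 0], "yaw": -0.7},
    {"hand": -0.1, "dp": [25, -14, 0], "yaw": -0.7},
    {"hand": -0.1, "dp": [51.6, -27.9, 2], "yaw": -1.464},
    {"hand": -0.1, "dp": [51.6, -27.9, 2], "yaw": -1.464},
    {"hand": -0.1, "dp": [51.6, -27.9, 2], "yaw": -1.464},
    {"hand": -0.1, "dp": [51.6, -27.9, 2], "yaw": -1.464},
    {"hand": -0.1, "dp": [51.6, -27.9, 2], "yaw": -1.464},
    {"hand": -0.1, "dp": [51.6, -27.9, 2], "yaw": -1.464},
    {"hand": -0.1, "dp": [51.6, -27.9, 2], "yaw": -1.464},
    {"hand": -0.1, "dp": [51.6, -27.9, 2], "yaw": -1.464}
  ],
  "newtons": 4
}}

```text
clock: 1.1
eef_pos: [0.5049, -0.144, 0.2105]
eef_rot: [-1.993, -2.428, 0.0]
force: [0.1, -0.7, 0.9]
finger_gap: 0.0507
grasp_force: 0.0
```

```bash
python3 -c "
from h import *
go([0,-.056,.046])"
```

```text
dp [ 4.72  7.15 16.45] yaw 0.0066 W [ 0.5658 -0.0838  0.046 ] at [ 0.5049 -0.144   0.2105] t 1.1 gap 0.0507
```

>>> {"api": "apply_moves", "payload": {
  "plan": [
    {"hand": -0.1, "dp": [4.7, 7.2, 0], "yaw": 0},
    {"hand": -0.1, "dp": [4.7, 7.2, 0], "yaw": 0},
    {"hand": -0.1, "dp": [4.7, 7.2, 0], "yaw": 0},
    {"hand": -0.1, "dp": [4.7, 7.2, 4], "yaw": 0},
    {"hand": -0.1, "dp": [4.7, 7.2, 8], "yaw": 0},
    {"hand": -0.1, "dp": [4.7, 7.2, 8], "yaw": 0},
    {"hand": -0.1, "dp": [4.7, 7.2, 8], "yaw": 0}
  ]
}}

```text
clock: 1.68
eef_pos: [0.5643, -0.0859, 0.1294]
eef_rot: [-1.998, -2.418, 0.003]
force: [0.7, -0.3, 0.8]
finger_gap: 0.0508
grasp_force: 0.0
```

```bash
python3 -c "
from h import *
go([0,-.056,.046])"
```

```text
dp [0.16 0.22 8.34] yaw -0.0 W [ 0.5658 -0.0838  0.046 ] at [ 0.5643 -0.0859  0.1294] t 1.68 gap 0.0508
```

>>> {"api": "apply_moves", "payload": {
  "plan": [
    {"hand": -0.1, "dp": [0.1, 0.1, 4], "yaw": 0},
    {"hand": -0.1, "dp": [0.1, 0.1, 8.2], "yaw": 0},
    {"hand": -0.1, "dp": [0.1, 0.1, 8.2], "yaw": 0},
    {"hand": -0.1, "dp": [0.1, 0.1, 8.2], "yaw": 0},
    {"hand": 0.6, "dp": [0.1, 0.1, 8.2], "yaw": 0},
    {"hand": 0.6, "dp": [0.1, 0.1, 8.2], "yaw": 0},
    {"hand": 0.6, "dp": [0.1, 0.1, 8.2], "yaw": 0},
    {"hand": 0.6, "dp": [0.1, 0.1, 8.2], "yaw": 0},
    {"hand": 0.6, "dp": [0.1, 0.1, 8.2], "yaw": 0},
    {"hand": 0.6, "dp": [0.1, 0.1, 8.2], "yaw": 0}
  ],
  "newtons": 4
}}

```text
clock: 2.52
eef_pos: [0.5691, -0.0853, 0.0511]
eef_rot: [1.997, 2.417, 0.005]
force: [5.4, 1.5, 5.3]
finger_gap: 0.0298
grasp_force: 4.0
```

```bash
python3 -c "
from h import *
from station import robot
go([0,-.056,.046]);s=robot.read_state();print(s['force'],s['ft_torque'],s['grasp_force'])"
```

```text
dp [ 0.22 -0.3   0.51] yaw -0.0 W [ 0.5658 -0.0838  0.046 ] at [ 0.5691 -0.0853  0.0511] t 2.52 gap 0.0298
[5.4026355  1.52958553 5.32331883] [ 0.24193878 -0.97023993 -0.04016021] 4.002279695123434
```

>>> {"api": "apply_moves", "payload": {
  "plan": [
    {"hand": -0.1, "dp": [0, 0, 0], "yaw": 0},
    {"hand": -0.1, "dp": [0, 0.1, 0], "yaw": 0},
    {"hand": -0.1, "dp": [0, 0.2, -2], "yaw": 0},
    {"hand": -0.1, "dp": [0, 0.2, -4], "yaw": 0},
    {"hand": -0.1, "dp": [4, 0.2, -4], "yaw": 0},
    {"hand": -0.1, "dp": [8, 0.2, -4], "yaw": 0},
    {"hand": -0.1, "dp": [11.3, 0.2, -4], "yaw": 0},
    {"hand": -0.1, "dp": [11.3, 0.2, -4], "yaw": 0},
    {"hand": -0.1, "dp": [11.3, 0.2, -4], "yaw": 0}
  ]
}}

```text
clock: 3.27
eef_pos: [0.5461, 0.0278, 0.0885]
eef_rot: [-1.996, -2.424, 0.002]
force: [0.0, 0.1, 0.0]
finger_gap: 0.0503
grasp_force: 0.0
```

```bash
python3 -c "
from h import *
go([0,.056,.046])"
```

```text
dp [-0.13 -0.17  4.25] yaw 0.0035 W [0.5446 0.0262 0.046 ] at [0.5461 0.0278 0.0885] t 3.27 gap 0.0503
```

>>> {"api": "apply_moves", "payload": {
  "plan": [
    {"hand": -0.1, "dp": [-0.1, 0.1, 3], "yaw": 0},
    {"hand": -0.1, "dp": [-0.1, 0.1, 4], "yaw": 0},
    {"hand": -0.1, "dp": [-0.1, 0.1, 4], "yaw": 0},
    {"hand": -0.1, "dp": [-0.1, 0.1, 4], "yaw": 0},
    {"hand": 0.6, "dp": [-0.1, 0.1, 4], "yaw": 0},
    {"hand": 0.6, "dp": [-0.1, 0.1, 4], "yaw": 0},
    {"hand": 0.6, "dp": [-0.1, 0.1, 4], "yaw": 0},
    {"hand": 0.6, "dp": [-0.1, 0.1, 4], "yaw": 0},
    {"hand": 0.6, "dp": [-0.1, 0.1, 4], "yaw": 0},
    {"hand": 0.6, "dp": [-0.1, 0.1, 4], "yaw": 0}
  ],
  "newtons": 4
}}

```text
clock: 4.1
eef_pos: [0.5486, 0.0253, 0.0495]
eef_rot: [2.0, 2.421, 0.0]
force: [-2.6, -0.4, 5.2]
finger_gap: 0.0298
grasp_force: 4.0
```

```bash
python3 -c "
from h import *
from station import robot
go([0,.056,.046]);s=robot.read_state();print(s['force'],s['ft_torque'],s['grasp_force'])"
```

```text
dp [ 0.16 -0.37  0.35] yaw 0.0001 W [0.5446 0.0262 0.046 ] at [0.5486 0.0253 0.0495] t 4.1 gap 0.0298
[-2.59837656 -0.41469498  5.20421781] [-0.3229203   0.22821535 -0.06197798] 4.000900760293007
```

```bash
sed -i 's/^Q=.*/Q=np.array([0.5585,-0.0282,0.184])/' h.py; python3 -c "
from h import *
go([0,.056,.046]);go([-.009,.031,.048])"
```

```text
dp [ 0.16 -0.    0.35] yaw 0.006 W [0.5483 0.0269 0.046 ] at [0.5486 0.0253 0.0495] t 4.1 gap 0.0298
dp [-2.33 -0.92  0.15] yaw 0.006 W [0.544  0.0006 0.048 ] at [0.5486 0.0253 0.0495] t 4.1 gap 0.0298
```

>>> {"api": "apply_moves", "payload": {
  "plan": [
    {"hand": -0.2, "dp": [0, 0, 0], "yaw": 0},
    {"hand": -0.5, "dp": [0, 0, -2], "yaw": 0},
    {"hand": -0.5, "dp": [0, 0, -4], "yaw": 0},
    {"hand": -0.5, "dp": [-2.3, -0.8, -4], "yaw": 0.006},
    {"hand": -0.5, "dp": [-2.3, -0.8, -4], "yaw": 0.006},
    {"hand": -0.5, "dp": [-2.3, -0.8, -4], "yaw": 0.006},
    {"hand": -0.5, "dp": [-2.3, -0.8, -4], "yaw": 0.006}
  ]
}}

```text
clock: 4.68
eef_pos: [0.5446, 0.0017, 0.0884]
eef_rot: [-2.008, -2.415, 0.0]
force: [1.2, -0.1, -0.4]
finger_gap: 0.0683
grasp_force: 0.0
```

```bash
python3 -c "
from h import *
go([-.009,.031,.048])"
```

```text
dp [-0.09 -0.08  4.04] yaw -0.0004 W [0.544  0.0006 0.048 ] at [0.5446 0.0017 0.0884] t 4.68 gap 0.0683
```

>>> {"api": "apply_moves", "payload": {
  "plan": [
    {"hand": -0.5, "dp": [-0.1, -0.1, 3], "yaw": 0},
    {"hand": -0.5, "dp": [-0.1, -0.1, 4], "yaw": 0},
    {"hand": -0.5, "dp": [-0.1, -0.1, 4], "yaw": 0},
    {"hand": -0.5, "dp": [-0.1, -0.1, 4], "yaw": 0},
    {"hand": 0.2, "dp": [-0.1, -0.1, 4], "yaw": 0},
    {"hand": 0.2, "dp": [-0.1, -0.1, 4], "yaw": 0},
    {"hand": 0.2, "dp": [-0.1, -0.1, 4], "yaw": 0},
    {"hand": 0.2, "dp": [-0.1, -0.1, 4], "yaw": 0},
    {"hand": 0.2, "dp": [-0.1, -0.1, 4], "yaw": 0},
    {"hand": 0.2, "dp": [-0.1, -0.1, 4], "yaw": 0}
  ],
  "newtons": 8
}}

```text
clock: 5.52
eef_pos: [0.5437, 0.0001, 0.0494]
eef_rot: [-2.008, -2.416, 0.001]
force: [-5.2, -1.6, 7.2]
finger_gap: 0.0459
grasp_force: 8.0
```

```bash
python3 -c "
from h import *
from station import robot
go([-.009,.031,.048]);s=robot.read_state();print(s['force'],s['ft_torque'],s['grasp_force'])"
```

```text
dp [0.04 0.03 0.14] yaw 0.0 W [0.544  0.0006 0.048 ] at [5.437e-01 1.000e-04 4.940e-02] t 5.52 gap 0.0459
[-5.20754114 -1.63167998  7.22192656] [-0.21211496  0.69878232  0.02397168] 8.001029267907143
```

>>> {"api": "apply_moves", "payload": {
  "plan": [
    {"hand": -0.2, "dp": [0, 0, 0], "yaw": 0},
    {"hand": -0.5, "dp": [0, 0, 0], "yaw": 0},
    {"hand": -0.5, "dp": [0, 0, -3], "yaw": 0},
    {"hand": -0.5, "dp": [-2, 0, -4], "yaw": 0},
    {"hand": -0.5, "dp": [-6.2, 0, -4], "yaw": 0},
    {"hand": -0.5, "dp": [-6.2, 0, -4], "yaw": 0},
    {"hand": -0.5, "dp": [-6.2, 0, -4], "yaw": 0},
    {"hand": -0.5, "dp": [-6.2, 0, -4], "yaw": 0}
  ]
}}

```text
clock: 6.18
eef_pos: [0.5552, -0.0606, 0.0885]
eef_rot: [-2.009, -2.415, -0.0]
force: [-0.5, -0.3, -0.3]
finger_gap: 0.0689
grasp_force: 0.0
```

```bash
python3 -c "
from h import *
go([-.009,-.031,.048])"
```

```text
dp [0.03 0.01 4.05] yaw -0.0011 W [ 0.5553 -0.0603  0.048 ] at [ 0.5552 -0.0606  0.0885] t 6.18 gap 0.0689
```

>>> {"api": "apply_moves", "payload": {
  "plan": [
    {"hand": -0.5, "dp": [0, 0, 3], "yaw": 0},
    {"hand": -0.5, "dp": [0, 0, 4], "yaw": 0},
    {"hand": -0.5, "dp": [0, 0, 4], "yaw": 0},
    {"hand": -0.5, "dp": [0, 0, 4], "yaw": 0},
    {"hand": 0.2, "dp": [0, 0, 4], "yaw": 0},
    {"hand": 0.2, "dp": [0, 0, 4], "yaw": 0},
    {"hand": 0.2, "dp": [0, 0, 4], "yaw": 0},
    {"hand": 0.2, "dp": [0, 0, 4], "yaw": 0},
    {"hand": 0.2, "dp": [0, 0, 4], "yaw": 0},
    {"hand": 0.2, "dp": [0, 0, 4], "yaw": 0}
  ],
  "newtons": 8
}}

```text
clock: 7.02
eef_pos: [0.5556, -0.0607, 0.0495]
eef_rot: [2.007, 2.416, 0.001]
force: [-1.6, 1.4, 5.4]
finger_gap: 0.0462
grasp_force: 8.0
```

```bash
python3 -c "
from h import *
from station import robot
go([-.009,-.031,.048]);s=robot.read_state();print(s['force'],s['ft_torque'],s['grasp_force'])"
```

```text
dp [ 0.04 -0.02  0.15] yaw 0.0 W [ 0.5553 -0.0603  0.048 ] at [ 0.5556 -0.0607  0.0495] t 7.02 gap 0.0462
[-1.62377527  1.38292264  5.407316  ] [0.10241111 0.12564869 0.03990692] 8.001976534724236
```

>>> {"api": "apply_moves", "payload": {
  "plan": [
    {"hand": -0.2, "dp": [0, 0, 0], "yaw": 0},
    {"hand": -0.5, "dp": [0, 0, 0], "yaw": 0},
    {"hand": -0.5, "dp": [0, 0, -4], "yaw": 0},
    {"hand": -0.5, "dp": [-2, -2, -8], "yaw": 0},
    {"hand": -0.5, "dp": [-4, -4, -12], "yaw": 0},
    {"hand": -0.5, "dp": [-8, -6, -14], "yaw": 0},
    {"hand": -0.5, "dp": [-20.6, -19, -15], "yaw": 0},
    {"hand": -0.5, "dp": [-20.6, -19, -15], "yaw": 0},
    {"hand": -0.5, "dp": [-20.6, -19, -15], "yaw": 0},
    {"hand": -0.5, "dp": [-20.6, -19, -15], "yaw": 0},
    {"hand": -0.5, "dp": [-20.6, -19, -15], "yaw": 0},
    {"hand": -0.5, "dp": [-20.6, -19, -15], "yaw": 0}
  ]
}}

```text
clock: 8.02
eef_pos: [0.4036, -0.3026, 0.1994]
eef_rot: [2.013, 2.41, -0.003]
force: [1.0, -0.2, 0.7]
finger_gap: 0.0687
grasp_force: 0.0
```

```bash
python3 - <<'E'
from h import *
from station import robot
f=robot.grab_frame("top");g=robot.grab_frame("side")
pickle.dump(f,open("top1.pkl","wb"));pickle.dump(g,open("side1.pkl","wb"))
k=lambda a,x,y,w,h,s:cv2.resize(a[y:y+h,x:x+w,::-1],None,fx=s,fy=s,interpolation=cv2.INTER_CUBIC)
o=np.zeros((600,800,3),'u1');o[:400,:540]=k(f["color"],260,185,90,66,6)[:400,:540] if 0 else cv2.resize(k(f["color"],260,185,90,66,6),(540,400))
o[:560,545:795]=k(g["color"],230,255,50,112,5)
cv2.imwrite("pics/c1.png",o)
go([.4035,-.2990,.195],press=False)
print("bowl",back(f,(442,161),.06))
E
```

```text
dp [ 0.02 -0.22  0.38] yaw -0.0031 W [ 0.4035 -0.299   0.195 ] at [ 0.4057 -0.2988  0.1988] t 8.12 gap 0.0688
bowl [ 0.67588441 -0.42648201  0.06      ]
```

View pics/c1.png

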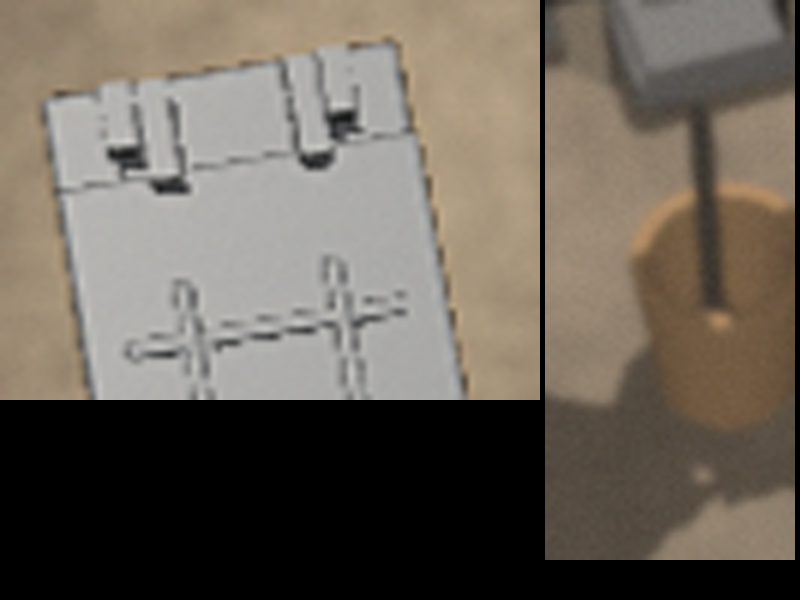

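Both lid-lug near faces, at (172,185) and (318,160), have moved forward to about −32.7 mm in the press frame, so the lid is in line. The pin stands between the open fingers, so I'll grip it near the nose.

>>> {"api": "apply_moves", "payload": {
  "plan": [
    {"hand": -0.5, "dp": [0, -0.2, 3], "yaw": 0},
    {"hand": -0.5, "dp": [0, -0.2, 6.7], "yaw": 0},
    {"hand": -0.5, "dp": [0, -0.2, 6.7], "yaw": 0},
    {"hand": -0.2, "dp": [0, -0.2, 6.7], "yaw": 0},
    {"hand": 0.9, "dp": [0, -0.2, 6.7], "yaw": 0},
    {"hand": 0.9, "dp": [0, -0.2, 6.7], "yaw": 0},
    {"hand": 0.9, "dp": [0, -0.2, 6.7], "yaw": 0},
    {"hand": 0.9, "dp": [0, -0.2, 6.7], "yaw": 0},
    {"hand": 0.9, "dp": [0, -0.2, 6.7], "yaw": 0},
    {"hand": 0.9, "dp": [0, -0.2, 6.7], "yaw": 0},
    {"hand": 0.9, "dp": [0, -0.2, 6.7], "yaw": 0},
    {"hand": 0.9, "dp": [0, -0.2, 6.7], "yaw": 0}
  ],
  "newtons": 10
}}

```text
clock: 9.12
eef_pos: [0.4043, -0.2984, 0.132]
eef_rot: [2.008, 2.416, -0.0]
force: [0.5, -0.1, 0.1]
finger_gap: 0.0133
grasp_force: 0.0
```

```bash
python3 -c "
from h import *
from station import robot
go([-.055,-.2,.21]);go([-.055,-.125,.02])
s=robot.read_state();print(s['force'],s['ft_torque'],s['grasp_force'])"
```

```text
dp [ 3.75 14.6  -7.8 ] yaw -0.0001 W [ 0.541  -0.2349  0.21  ] at [ 0.4043 -0.2984  0.132 ] t 9.12 gap 0.0133
dp [11.25 14.6  11.2 ] yaw -0.0001 W [ 0.5273 -0.1612  0.02  ] at [ 0.4043 -0.2984  0.132 ] t 9.12 gap 0.0133
[ 0.45663694 -0.08485133  0.06181199] [ 0.00671633 -0.15588179  0.02835041] 0.0
```

>>> {"api": "apply_moves", "payload": {
  "plan": [
    {"hand": 0.9, "dp": [0, 0, 0], "yaw": 0},
    {"hand": 0.9, "dp": [0, 0, 0], "yaw": 0},
    {"hand": 0.9, "dp": [0, 0, 0], "yaw": 0},
    {"hand": 0.9, "dp": [0, 0, 0], "yaw": 0},
    {"hand": 0.9, "dp": [0, 0, -2], "yaw": 0},
    {"hand": 0.9, "dp": [0, 0, -4], "yaw": 0},
    {"hand": 0.9, "dp": [0, 0, -6], "yaw": 0},
    {"hand": 0.9, "dp": [0, 0, -8], "yaw": 0},
    {"hand": 0.9, "dp": [0, 0, -10], "yaw": 0},
    {"hand": 0.9, "dp": [0, 0, -10], "yaw": 0},
    {"hand": 0.9, "dp": [0, 0, -10], "yaw": 0}
  ]
}}

```text
clock: 10.03
eef_pos: [0.4046, -0.2985, 0.2322]
eef_rot: [2.007, 2.415, -0.0]
force: [-0.6, -0.1, -2.0]
finger_gap: 0.0097
grasp_force: 10.0
```

```bash
python3 - <<'E'
from h import *
from station import robot
g=robot.grab_frame("side")
cv2.imwrite("pics/s2.png",cv2.resize(g["color"][150:350,200:340,::-1],None,fx=3,fy=3,interpolation=cv2.INTER_CUBIC))
go([-.055,-.2,.21]);go([-.055,-.125,.02])
s=robot.read_state();print(s['force'],s['ft_torque'],s['grasp_force'])
E
```

```text
dp [ 3.7  14.62  2.11] yaw 0.0 W [ 0.541  -0.2349  0.21  ] at [ 0.4041 -0.298   0.2311] t 10.08 gap 0.0093
dp [11.19 14.63 21.11] yaw 0.0 W [ 0.5273 -0.1612  0.02  ] at [ 0.4041 -0.298   0.2311] t 10.08 gap 0.0093
[ 0.02865405 -0.19309197 -1.9528268 ] [ 0.01006156 -0.12067051 -0.03781503] 9.999040901020635
```

View pics/s2.png

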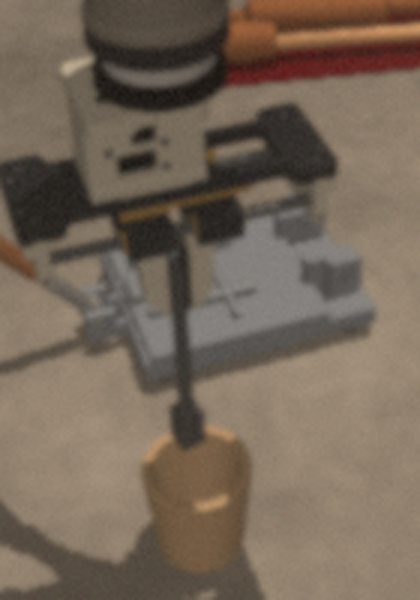

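The pin hangs vertical with its head clear of the pot. I'll carry it to free counter and lay it down by pivoting it softly in the grip, nose towards the press.

>>> {"api": "apply_moves", "payload": {
  "plan": [
    {"hand": 0.9, "dp": [-2.8, 14.6, 0], "yaw": 0},
    {"hand": 0.9, "dp": [-2.8, 14.6, 0], "yaw": 0},
    {"hand": 0.9, "dp": [-2.8, 14.6, 0], "yaw": 0},
    {"hand": 0.9, "dp": [-2.8, 14.6, 0], "yaw": 0},
    {"hand": 0.9, "dp": [-2.8, 14.6, 2], "yaw": 0},
    {"hand": 0.9, "dp": [-2.8, 14.6, 5], "yaw": 0},
    {"hand": 0.9, "dp": [-2.8, 14.6, 8], "yaw": 0},
    {"hand": 0.9, "dp": [-2.8, 14.6, 10], "yaw": 0},
    {"hand": 0.9, "dp": [-2.8, 14.6, 10.5], "yaw": 0},
    {"hand": 0.9, "dp": [-2.8, 14.6, 11], "yaw": 0},
    {"hand": 0.9, "dp": [-2.8, 14.6, 11], "yaw": 0}
  ],
  "newtons": 6
}}

```text
clock: 11.0
eef_pos: [0.553, -0.2992, 0.1215]
eef_rot: [-2.008, -2.416, 0.0]
force: [-1.1, 0.7, -1.5]
finger_gap: 0.0101
grasp_force: 6.0
```

```bash
python3 -c "
from h import *
go([-.055,-.265,.12]);go([-.055,-.125,.003])
from station import robot
s=robot.read_state();print(s['force'],s['ft_torque'],s['grasp_force'])"
```

```text
dp [0.05 0.   0.15] yaw -0.0001 W [ 0.5529 -0.2988  0.12  ] at [ 0.553  -0.2992  0.1215] t 11.0 gap 0.0101
dp [1.404e+01 1.000e-02 1.185e+01] yaw -0.0001 W [ 0.5273 -0.1612  0.003 ] at [ 0.553  -0.2992  0.1215] t 11.0 gap 0.0101
[-1.06820834  0.68312501 -1.4679868 ] [-0.02077875  0.01228567  0.00782761] 5.990534150254874
```

>>> {"api": "apply_moves", "payload": {
  "plan": [
    {"hand": 0.9, "dp": [0, 0, 0.3], "yaw": 0},
    {"hand": 0.9, "dp": [1.5, 0, 0.4], "yaw": 0},
    {"hand": 0.9, "dp": [3, 0, 0.6], "yaw": 0},
    {"hand": 0.9, "dp": [4.9, 0, 1.1], "yaw": 0},
    {"hand": 0.9, "dp": [6.3, 0, 1.7], "yaw": 0},
    {"hand": 0.9, "dp": [7.7, 0, 2.5], "yaw": 0},
    {"hand": 0.9, "dp": [9.1, 0, 3.5], "yaw": 0},
    {"hand": 0.9, "dp": [10, 0, 4.4], "yaw": 0},
    {"hand": 0.9, "dp": [10.9, 0, 5.3], "yaw": 0},
    {"hand": 0.9, "dp": [10.9, 0, 5.3], "yaw": 0}
  ],
  "newtons": 5
}}

```text
clock: 11.83
eef_pos: [0.5321, -0.1901, 0.068]
eef_rot: [-2.005, -2.415, 0.0]
force: [-0.6, 1.0, 0.7]
finger_gap: 0.0099
grasp_force: 5.0
```

```bash
python3 - <<'E'
from h import *
from station import robot
g=robot.grab_frame("side")
cv2.imwrite("pics/s3.png",cv2.resize(g["color"][150:350,200:360,::-1],None,fx=3,fy=3,interpolation=cv2.INTER_CUBIC))
go([-.055,-.125,.003])
s=robot.read_state();print(s['force'],s['ft_torque'],s['grasp_force'])
E
```

```text
dp [3.06 0.01 6.59] yaw 0.0012 W [ 0.5273 -0.1612  0.003 ] at [ 0.5329 -0.1912  0.0689] t 11.88 gap 0.0097
[ 0.55806222 -0.10382065  0.53253024] [ 0.03667287 -0.13928448  0.02079344] 5.000078696612036
```

View pics/s3.png

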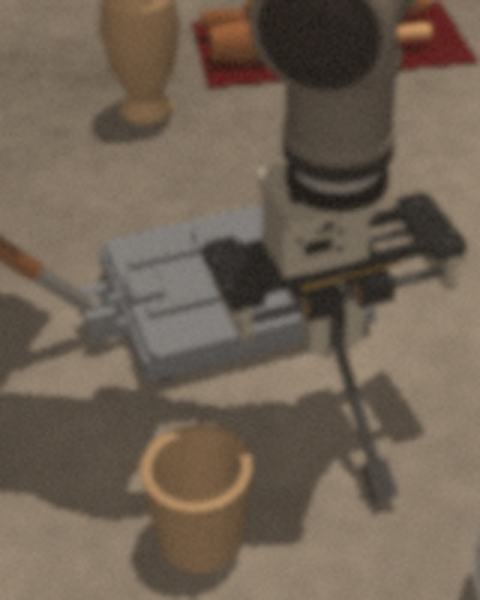

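It pivots as intended, with the head on the counter at about (375,480) of the crop. I'll finish laying it down.

>>> {"api": "apply_moves", "payload": {
  "plan": [
    {"hand": 0.9, "dp": [0.8, 0, 1], "yaw": 0},
    {"hand": 0.9, "dp": [1.5, 0, 2], "yaw": 0},
    {"hand": 0.9, "dp": [2, 0, 3], "yaw": 0},
    {"hand": 0.9, "dp": [2.4, 0, 4], "yaw": 0},
    {"hand": 0.9, "dp": [2.8, 0, 5], "yaw": 0},
    {"hand": 0.9, "dp": [3.1, 0, 6], "yaw": 0},
    {"hand": 0.9, "dp": [3.1, 0, 6.3], "yaw": 0},
    {"hand": 0.9, "dp": [3.1, 0, 6.3], "yaw": 0},
    {"hand": 0.9, "dp": [3.1, 0, 6.3], "yaw": 0}
  ]
}}

```text
clock: 12.63
eef_pos: [0.5275, -0.1617, 0.0058]
eef_rot: [2.008, 2.416, -0.0]
force: [-0.1, 0.7, -0.6]
finger_gap: 0.0095
grasp_force: 5.0
```

```bash
python3 - <<'E'
from h import *
from station import robot
go([-.055,-.125,.003])
s=robot.read_state();print(s['force'],s['ft_torque'],s['grasp_force'])
E
```

```text
dp [ 0.06 -0.01  0.28] yaw -0.0001 W [ 0.5273 -0.1612  0.003 ] at [ 0.5275 -0.1617  0.0058] t 12.63 gap 0.0095
[-0.11769912  0.69593215 -0.55223311] [ 0.08191313 -0.14348024  0.01573225] 4.997449032962322
```

>>> {"api": "apply_moves", "payload": {
  "plan": [
    {"hand": 0.6, "dp": [0, 0, 0], "yaw": 0},
    {"hand": 0.3, "dp": [0, 0, 0], "yaw": 0},
    {"hand": 0.2, "dp": [0, 0, 0], "yaw": 0},
    {"hand": 0.2, "dp": [0, 0, -3], "yaw": 0},
    {"hand": 0.2, "dp": [0, 0, -7], "yaw": 0},
    {"hand": 0.2, "dp": [0, 0, -11], "yaw": 0},
    {"hand": 0.2, "dp": [-2, -4, -14], "yaw": 0},
    {"hand": 0.2, "dp": [-4, -8, -14], "yaw": 0},
    {"hand": 0.2, "dp": [-6, -12, -14], "yaw": 0},
    {"hand": 0.2, "dp": [-8, -15, -14], "yaw": 0},
    {"hand": 0.2, "dp": [-8, -15, -14], "yaw": 0}
  ]
}}

```text
clock: 13.55
eef_pos: [0.3912, -0.2704, 0.1467]
eef_rot: [2.011, 2.413, -0.003]
force: [0.3, -0.6, -0.2]
finger_gap: 0.0368
grasp_force: 0.0
```

```bash
python3 - <<'E'
from h import *
from station import robot
f=robot.grab_frame("top");pickle.dump(f,open("top2.pkl","wb"))
cv2.imwrite("pics/t4.png",cv2.resize(f["color"][180:270,260:420,::-1],None,fx=5,fy=5,interpolation=cv2.INTER_CUBIC))
go([-.055,-.25,.1])
E
```

```text
dp [-4.18 15.36  4.65] yaw -0.0039 W [ 0.5502 -0.284   0.1   ] at [ 0.3916 -0.2704  0.1466] t 13.6 gap 0.0365
```

View pics/t4.png

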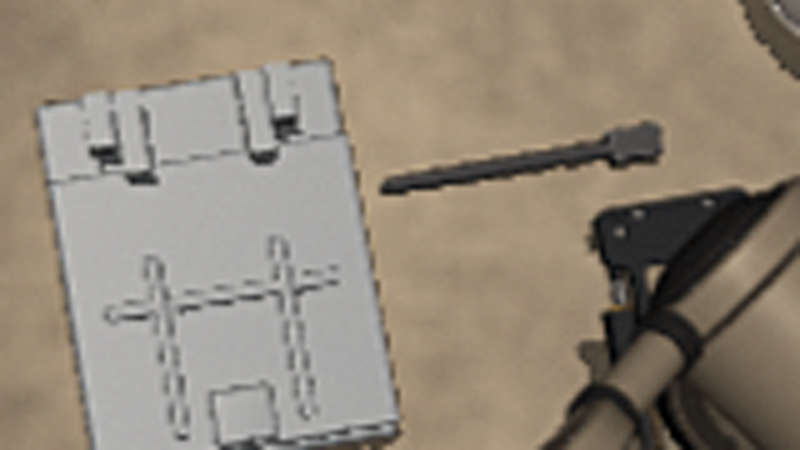

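The pin lies flat with its nose at crop (383,188) and head end at about (658,139). The head is about 33 px (18 mm) wide, so it is resting on a flat.

```bash
python3 - <<'E'
from h import *
f=pickle.load(open("top2.pkl","rb"))
c=lambda u,v:np.array([(u+.5)/5-.5+260,(v+.5)/5-.5+180])
n=back(f,c(383,188),.005);h=back(f,c(658,139),.01);print(n,h,np.linalg.norm(n-h))
a=np.arctan2(n[1]-h[1],n[0]-h[0]);u=(n-h)/np.linalg.norm(n-h)
# bias at press ~+3.3 mm along x
g=h+.015*u+np.array([.0033,.0006,0]);print(a,Q[2]+np.pi/2,g)
go([g[0],g[1],.10],a,False);go([g[0],g[1],.004],a,False)
E
```

```text
[ 0.52034902 -0.13855753  0.005     ] [ 0.55071722 -0.29415127  0.01      ] 0.15860844349843042
1.7635494165544012 1.7547963267948965 [ 0.55114522 -0.27883637  0.00952714]
dp [-3.68 15.55  4.65] yaw -0.0127 W [ 0.5511 -0.2788  0.1   ] at [ 0.3916 -0.2704  0.1466] t 13.6 gap 0.0365
dp [-3.67 15.55 14.25] yaw -0.0127 W [ 0.5511 -0.2788  0.004 ] at [ 0.3916 -0.2704  0.1466] t 13.6 gap 0.0365
```

>>> {"api": "apply_moves", "payload": {
  "plan": [
    {"hand": 0.0, "dp": [-3.7, 4, 0], "yaw": -0.013},
    {"hand": 0.0, "dp": [-3.7, 8, 0], "yaw": -0.013},
    {"hand": 0.0, "dp": [-3.7, 12, 0], "yaw": -0.013},
    {"hand": 0.0, "dp": [-3.7, 15.5, 1], "yaw": -0.013},
    {"hand": 0.0, "dp": [-3.7, 15.5, 5], "yaw": -0.013},
    {"hand": 0.0, "dp": [-3.7, 15.5, 8], "yaw": -0.013},
    {"hand": 0.0, "dp": [-3.7, 15.5, 10], "yaw": -0.013},
    {"hand": 0.0, "dp": [-3.7, 15.5, 10], "yaw": -0.013}
  ]
}}

```text
clock: 14.27
eef_pos: [0.5518, -0.273, 0.0408]
eef_rot: [-1.985, -2.423, 0.001]
force: [-0.9, 0.2, 0.2]
finger_gap: 0.0463
grasp_force: 0.0
```

```bash
python3 - <<'E'
from h import *
go([.5511,-.2788,.005],1.7635,False)
E
```

```text
dp [-0.58 -0.16  3.58] yaw 0.0052 W [ 0.5511 -0.2788  0.005 ] at [ 0.5518 -0.273   0.0408] t 14.27 gap 0.0463
```

>>> {"api": "apply_moves", "payload": {
  "plan": [
    {"hand": 0.0, "dp": [-0.3, -0.1, 1.5], "yaw": 0},
    {"hand": 0.0, "dp": [-0.3, -0.1, 3], "yaw": 0},
    {"hand": 0.0, "dp": [-0.3, -0.1, 3], "yaw": 0}
  ]
}}

```text
clock: 14.52
eef_pos: [0.5529, -0.278, 0.0148]
eef_rot: [-1.991, -2.427, 0.0]
force: [-0.3, 0.9, -0.4]
finger_gap: 0.046
grasp_force: 0.0
```

```bash
python3 - <<'E'
from h import *
go([.5511,-.2788,.005],1.7635,False)
E
```

```text
dp [-0.04 -0.19  0.98] yaw 0.0042 W [ 0.5511 -0.2788  0.005 ] at [ 0.5529 -0.278   0.0148] t 14.52 gap 0.046
```

>>> {"api": "apply_moves", "payload": {
  "plan": [
    {"hand": 0.0, "dp": [0, -0.2, 0.6], "yaw": 0.004},
    {"hand": 0.0, "dp": [0, -0.2, 0.7], "yaw": 0.004},
    {"hand": 0.6, "dp": [0, -0.2, 0.7], "yaw": 0.004},
    {"hand": 0.8, "dp": [0, -0.2, 0.7], "yaw": 0.004},
    {"hand": 0.8, "dp": [0, -0.2, 0.7], "yaw": 0.004},
    {"hand": 0.8, "dp": [0, -0.2, 0.7], "yaw": 0.004},
    {"hand": 0.8, "dp": [0, -0.2, 0.7], "yaw": 0.004},
    {"hand": 0.8, "dp": [0, -0.2, 0.7], "yaw": 0.004}
  ],
  "newtons": 15
}}

```text
clock: 15.18
eef_pos: [0.5515, -0.2793, 0.0093]
eef_rot: [1.997, 2.425, -0.0]
force: [-0.8, -0.3, 2.1]
finger_gap: 0.018
grasp_force: 15.0
```

```bash
python3 - <<'E'
from h import *
from station import robot
go([.5511,-.2788,.005],1.7635,False)
s=robot.read_state();print(s['force'],s['ft_torque'],s['grasp_force'])
E
```

```text
dp [ 0.06 -0.03  0.43] yaw 0.0003 W [ 0.5511 -0.2788  0.005 ] at [ 0.5515 -0.2793  0.0093] t 15.18 gap 0.018
[-0.77055355 -0.32292794  2.121862  ] [ 0.03221887 -0.01902113  0.09038756] 14.986043572425842
```

>>> {"api": "apply_moves", "payload": {
  "plan": [
    {"hand": 0.4, "dp": [0, 0, 0], "yaw": 0},
    {"hand": 0.4, "dp": [0, 0, 0.3], "yaw": 0},
    {"hand": 0.4, "dp": [0, 0, 0.4], "yaw": 0},
    {"hand": 0.4, "dp": [0, 0, 0.4], "yaw": 0},
    {"hand": 0.8, "dp": [0, 0, 0.4], "yaw": 0},
    {"hand": 0.8, "dp": [0, 0, 0.4], "yaw": 0},
    {"hand": 0.8, "dp": [0, 0, 0.4], "yaw": 0},
    {"hand": 0.8, "dp": [0, 0, 0.4], "yaw": 0},
    {"hand": 0.8, "dp": [0, 0, 0.4], "yaw": 0}
  ],
  "newtons": 25
}}

```text
clock: 15.93
eef_pos: [0.5513, -0.2791, 0.0048]
eef_rot: [-1.997, -2.425, 0.0]
force: [-0.2, 0.2, -1.4]
finger_gap: 0.018
grasp_force: 25.0
```

```bash
python3 - <<'E'
from h import *
from station import robot
go([.5511,-.2788,.005],1.7635,False)
s=robot.read_state();print(s['force'],s['ft_torque'],s['grasp_force'])
E
```

```text
dp [ 0.04 -0.02 -0.02] yaw 0.0003 W [ 0.5511 -0.2788  0.005 ] at [ 0.5513 -0.2791  0.0048] t 15.93 gap 0.018
[-0.24946033  0.24582059 -1.4154913 ] [-0.03882554 -0.11612661 -0.01394016] 24.993377923965454
```

```bash
python3 - <<'E'
from h import *
go([0,-.215,.10]);go([0,-.215,.04])
E
```

```text
dp [ 2.99  5.32 -9.52] yaw 0.009 W [ 0.5978 -0.2396  0.1   ] at [ 0.5513 -0.2791  0.0048] t 15.93 gap 0.018
dp [ 2.99  5.32 -3.52] yaw 0.009 W [ 0.5978 -0.2396  0.04  ] at [ 0.5513 -0.2791  0.0048] t 15.93 gap 0.018
```

>>> {"api": "apply_moves", "payload": {
  "plan": [
    {"hand": 0.8, "dp": [0, 0, -2], "yaw": 0},
    {"hand": 0.8, "dp": [0, 0, -5], "yaw": 0},
    {"hand": 0.8, "dp": [0, 0, -7], "yaw": 0},
    {"hand": 0.8, "dp": [1.5, 2, -7], "yaw": 0.009},
    {"hand": 0.8, "dp": [2.5, 4, -7], "yaw": 0.009},
    {"hand": 0.8, "dp": [3, 5.3, -7], "yaw": 0.009},
    {"hand": 0.8, "dp": [3, 5.3, -6], "yaw": 0.009},
    {"hand": 0.8, "dp": [3, 5.3, -5], "yaw": 0.009},
    {"hand": 0.8, "dp": [3, 5.3, -4.3], "yaw": 0.009},
    {"hand": 0.8, "dp": [3, 5.3, -4.3], "yaw": 0.009},
    {"hand": 0.8, "dp": [3, 5.3, -4.3], "yaw": 0.009}
  ]
}}

```text
clock: 16.85
eef_pos: [0.5964, -0.24, 0.0466]
eef_rot: [-2.008, -2.413, 0.001]
force: [0.3, 0.5, -1.2]
finger_gap: 0.0181
grasp_force: 25.0
```

```bash
python3 - <<'E'
from h import *
from station import robot
f=robot.grab_frame("top");g=robot.grab_frame("side")
pickle.dump(g,open("side5.pkl","wb"))
k=lambda a,x,y,w,h,s:cv2.resize(a[y:y+h,x:x+w,::-1],None,fx=s,fy=s,interpolation=cv2.INTER_CUBIC)
o=np.zeros((600,800,3),'u1');o[:300,:800]=k(f["color"],260,185,160,60,5);o[300:600,:800]=k(g["color"],240,195,160,60,5)
cv2.imwrite("pics/c5.png",o)
go([0,-.215,.0303])
s=robot.read_state();print(s['force'],s['ft_torque'],s['grasp_force'])
E
```

```text
dp [0.05 0.06 1.76] yaw -0.0009 W [ 0.5978 -0.2396  0.0303] at [ 0.5973 -0.2402  0.0479] t 16.95 gap 0.0177
[-0.23685186  0.28280177 -0.48560933] [-0.07853958 -0.14518734 -0.07073614] 24.9932661652565
```

View pics/c5.png

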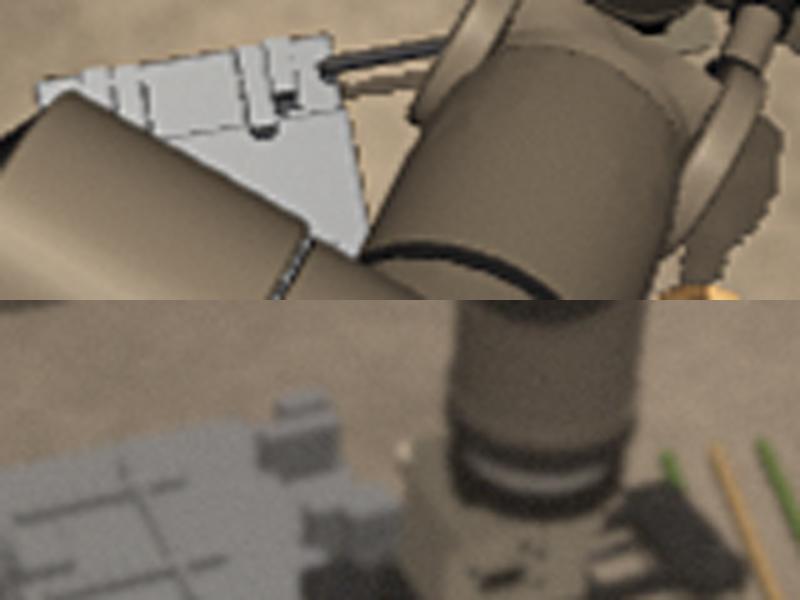

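The pin nose at crop (322,68) sits over the free bed corner just outside the right bed lug. I'll use the bed top there to level the pin with a soft grip.

>>> {"api": "apply_moves", "payload": {
  "plan": [
    {"hand": 0.8, "dp": [0, 0.06, 0.5], "yaw": 0},
    {"hand": 0.8, "dp": [0, 0.06, 0.9], "yaw": 0},
    {"hand": 0.8, "dp": [0, 0.06, 1.2], "yaw": 0},
    {"hand": 0.8, "dp": [0, 0.06, 1.4], "yaw": 0},
    {"hand": 0.8, "dp": [0, 0.06, 1.6], "yaw": 0},
    {"hand": 0.8, "dp": [0, 0.06, 1.75], "yaw": 0},
    {"hand": 0.8, "dp": [0, 0.06, 1.75], "yaw": 0},
    {"hand": 0.8, "dp": [0, 0.06, 1.75], "yaw": 0}
  ],
  "newtons": 9
}}

```text
clock: 17.62
eef_pos: [0.5982, -0.2394, 0.0303]
eef_rot: [-2.008, -2.416, 0.0]
force: [0.5, 0.0, -0.3]
finger_gap: 0.0179
grasp_force: 9.0
```

```bash
python3 - <<'E'
from h import *
from station import robot
go([0,-.215,.0303])
s=robot.read_state();print(s['force'],s['ft_torque'],s['grasp_force'])
E
```

```text
dp [-0.01 -0.04  0.  ] yaw -0.0 W [ 0.5978 -0.2396  0.0303] at [ 0.5982 -0.2394  0.0303] t 17.62 gap 0.0179
[ 5.07649810e-01  2.82965959e-04 -2.64655087e-01] [ 0.00950242 -0.05513638 -0.04164116] 8.999358415603638
```

>>> {"api": "apply_moves", "payload": {
  "plan": [
    {"hand": 0.8, "dp": [0, 0, 0.05], "yaw": 0},
    {"hand": 0.8, "dp": [0, 0, 0.05], "yaw": 0},
    {"hand": 0.8, "dp": [0, 0, -0.5], "yaw": 0},
    {"hand": 0.8, "dp": [0, 0, -1], "yaw": 0},
    {"hand": 0.8, "dp": [0, 0, -1.3], "yaw": 0},
    {"hand": 0.8, "dp": [0, 0, -1.3], "yaw": 0},
    {"hand": 0.8, "dp": [0, 0, -1.3], "yaw": 0}
  ],
  "newtons": 25
}}

```text
clock: 18.2
eef_pos: [0.5984, -0.2396, 0.0439]
eef_rot: [2.007, 2.415, 0.0]
force: [0.4, 0.5, -1.0]
finger_gap: 0.018
grasp_force: 25.0
```

```bash
python3 - <<'E'
from h import *
from station import robot
go([0,-.213,.0433])
s=robot.read_state();print(s['force'],s['ft_torque'],s['grasp_force'])
f=robot.grab_frame("top");pickle.dump(f,open("top6.pkl","wb"))
# pin centre row for columns just right of bed: dark pixels
g=cv2.cvtColor(f["color"],cv2.COLOR_RGB2GRAY).astype(int)
for u in range(322,350,3):
    c=g[188:208,u];print(u,c)
E
```

```text
dp [ 0.21 -0.06  0.06] yaw -0.0 W [ 0.5975 -0.2376  0.0433] at [ 0.5984 -0.2396  0.0439] t 18.2 gap 0.018
[ 0.39800502  0.52393332 -0.96893608] [-0.03142635 -0.10088507 -0.00193088] 24.998635947704315
322 [158 157 162 163 140 175 179 181 171 166 169 183 182 179 178 175 175 175
 179 128]
325 [160 160 163 136 128 155 171 109  70  59  35  73  70 175 184 176 176 176
 180 147]
328 [158 159 159 161 163 169 165  76  75  48  71 165 178  99  60  51 100 116
  94 157]
331 [154 158 160 162 164 174 110  71  61  33 159 174  99  79  84  76 157 167
 164 162]
334 [154 156 158 163 168 160  76  74  48  69 165 182 105  84  82 113 161 165
 162 159]
337 [154 154 156 159 166 109  71  60  32 163 177 156  99  84  76 164 169 164
 162 160]
340 [159 156 159 162 160  74  73  48  67 162 179 104  84  82 109 164 172 163
 148 146]
343 [159 156 155 161 105  66  64  34 160 175 158 102  85  83  88  54  61  67
  68  63]
346 [158 157 158 155  72  69  52  59 116  80  67  86 104 105  99  95  92  82
  66  55]
349 [154 151 141  98  70  97 114 123 122 118 116 113 113 107  81  62  61  64
  72  77]
```

>>> {"api": "apply_moves", "payload": {
  "plan": [
    {"hand": 0.8, "dp": [0.3, -0.05, 0.05], "yaw": 0},
    {"hand": 0.8, "dp": [0.6, -0.05, 0.05], "yaw": 0},
    {"hand": 0.8, "dp": [0.9, -0.05, 0.05], "yaw": 0},
    {"hand": 0.8, "dp": [1.1, -0.05, 0.05], "yaw": 0},
    {"hand": 0.8, "dp": [1.3, -0.05, 0.05], "yaw": 0},
    {"hand": 0.8, "dp": [1.5, -0.05, 0.05], "yaw": 0},
    {"hand": 0.8, "dp": [1.7, -0.05, 0.05], "yaw": 0},
    {"hand": 0.8, "dp": [1.7, -0.05, 0.05], "yaw": 0},
    {"hand": 0.8, "dp": [1.7, -0.05, 0.05], "yaw": 0}
  ]
}}

```text
clock: 19.0
eef_pos: [0.5946, -0.2227, 0.0429]
eef_rot: [2.008, 2.416, -0.0]
force: [0.0, 0.4, -0.9]
finger_gap: 0.0176
grasp_force: 25.0
```

```bash
cat >> h.py <<'E'
def st(y):
    from station import robot
    go([0,y,.0433]);s=robot.read_state();c,n=np.cos(Q[2]),np.sin(Q[2]);F=s["force"]
    print("press F",np.round([c*F[0]+n*F[1],-n*F[0]+c*F[1],F[2]],1),np.round(s["ft_torque"],2),s["grasp_force"])
E
python3 -c "
from h import *
st(-.1985)"
```

```text
dp [-0.06  0.01 -0.04] yaw 0.0002 W [ 0.5948 -0.2233  0.0433] at [ 0.5946 -0.2227  0.0429] t 19.0 gap 0.0176
press F [ 0.1  0.4 -0.9] [-0.09 -0.18 -0.01] 24.99856173992157
```

>>> {"api": "apply_moves", "payload": {
  "plan": [
    {"hand": 0.8, "dp": [0.2, 0, -0.03], "yaw": 0},
    {"hand": 0.8, "dp": [0.4, 0, -0.03], "yaw": 0},
    {"hand": 0.8, "dp": [0.6, 0, -0.03], "yaw": 0},
    {"hand": 0.8, "dp": [0.8, 0, -0.03], "yaw": 0},
    {"hand": 0.8, "dp": [1.0, 0, -0.03], "yaw": 0},
    {"hand": 0.8, "dp": [1.0, 0, -0.03], "yaw": 0}
  ]
}}

```text
clock: 19.5
eef_pos: [0.5927, -0.2125, 0.0431]
eef_rot: [-2.007, -2.416, 0.0]
force: [0.1, -0.5, -1.9]
finger_gap: 0.018
grasp_force: 25.0
```

```bash
python3 -c "
from h import *
st(-.188)"
```

```text
dp [-0.06  0.01 -0.02] yaw 0.0003 W [ 0.5929 -0.213   0.0433] at [ 0.5927 -0.2125  0.0431] t 19.5 gap 0.018
press F [ 0.  -0.5 -1.9] [-0.08 -0.18 -0.01] 24.99858409166336
```

>>> {"api": "apply_moves", "payload": {
  "plan": [
    {"hand": 0.8, "dp": [0.2, 0, 0], "yaw": 0},
    {"hand": 0.8, "dp": [0.4, 0, 0], "yaw": 0},
    {"hand": 0.8, "dp": [0.6, 0, 0], "yaw": 0},
    {"hand": 0.8, "dp": [0.8, 0, 0], "yaw": 0},
    {"hand": 0.8, "dp": [1.0, 0, 0], "yaw": 0},
    {"hand": 0.8, "dp": [1.0, 0, 0], "yaw": 0}
  ]
}}

```text
clock: 20.0
eef_pos: [0.5909, -0.2027, 0.0432]
eef_rot: [-2.007, -2.416, 0.0]
force: [-0.8, -0.7, -1.1]
finger_gap: 0.0176
grasp_force: 25.0
```

```bash
python3 -c "
from h import *
st(-.178)"
```

```text
dp [-0.05  0.01 -0.01] yaw 0.0003 W [ 0.5911 -0.2032  0.0433] at [ 0.5909 -0.2027  0.0432] t 20.0 gap 0.0176
press F [-0.9 -0.6 -1.1] [-0.05 -0.18 -0.02] 24.99872177839279
```

Forces stay near zero, so I'll keep going steadily.

>>> {"api": "apply_moves", "payload": {
  "plan": [
    {"hand": 0.8, "dp": [0.2, 0, 0], "yaw": 0},
    {"hand": 0.8, "dp": [0.4, 0, 0], "yaw": 0},
    {"hand": 0.8, "dp": [0.6, 0, 0], "yaw": 0},
    {"hand": 0.8, "dp": [0.8, 0, 0], "yaw": 0},
    {"hand": 0.8, "dp": [1.0, 0, 0], "yaw": 0},
    {"hand": 0.8, "dp": [1.2, 0, 0], "yaw": 0},
    {"hand": 0.8, "dp": [1.4, 0, 0], "yaw": 0},
    {"hand": 0.8, "dp": [1.6, 0, 0], "yaw": 0},
    {"hand": 0.8, "dp": [1.6, 0, 0], "yaw": 0}
  ]
}}

```text
clock: 20.75
eef_pos: [0.5879, -0.187, 0.0432]
eef_rot: [-2.007, -2.416, 0.0]
force: [0.2, 0.1, -1.7]
finger_gap: 0.0176
grasp_force: 25.0
```

```bash
python3 -c "
from h import *
st(-.162)"
```

```text
dp [-0.05  0.01 -0.01] yaw 0.0003 W [ 0.5881 -0.1875  0.0433] at [ 0.5879 -0.187   0.0432] t 20.75 gap 0.0176
press F [ 0.3  0.1 -1.7] [-0.09 -0.11 -0.01] 24.99859929084778
```

>>> {"api": "apply_moves", "payload": {
  "plan": [
    {"hand": 0.8, "dp": [0.4, 0, 0], "yaw": 0},
    {"hand": 0.8, "dp": [0.8, 0, 0], "yaw": 0},
    {"hand": 0.8, "dp": [1.2, 0, 0], "yaw": 0},
    {"hand": 0.8, "dp": [1.6, 0, 0], "yaw": 0},
    {"hand": 0.8, "dp": [2, 0, 0], "yaw": 0},
    {"hand": 0.8, "dp": [2.4, 0, 0], "yaw": 0},
    {"hand": 0.8, "dp": [2.8, 0, 0], "yaw": 0},
    {"hand": 0.8, "dp": [3.2, 0, 0], "yaw": 0},
    {"hand": 0.8, "dp": [3.6, 0, 0], "yaw": 0},
    {"hand": 0.8, "dp": [3.9, 0, 0], "yaw": 0},
    {"hand": 0.8, "dp": [3.9, 0, 0], "yaw": 0}
  ]
}}

```text
clock: 21.67
eef_pos: [0.5807, -0.1484, 0.0432]
eef_rot: [-2.007, -2.417, 0.0]
force: [0.9, -0.0, -1.0]
finger_gap: 0.0176
grasp_force: 25.0
```

```bash
python3 -c "
from h import *
st(-.123)"
```

```text
dp [-0.08  0.01 -0.01] yaw 0.0006 W [ 0.581  -0.1491  0.0433] at [ 0.5807 -0.1484  0.0432] t 21.67 gap 0.0176
press F [ 0.8 -0.2 -1. ] [-0.04 -0.11  0.03] 24.998656511306763
```

Now the left lid and bed lugs, in short steps.

>>> {"api": "apply_moves", "payload": {
  "plan": [
    {"hand": 0.8, "dp": [0.2, 0, 0], "yaw": 0},
    {"hand": 0.8, "dp": [0.4, 0, 0], "yaw": 0},
    {"hand": 0.8, "dp": [0.6, 0, 0], "yaw": 0},
    {"hand": 0.8, "dp": [0.8, 0, 0], "yaw": 0},
    {"hand": 0.8, "dp": [1.0, 0, 0], "yaw": 0},
    {"hand": 0.8, "dp": [1.2, 0, 0], "yaw": 0},
    {"hand": 0.8, "dp": [1.2, 0, 0], "yaw": 0}
  ]
}}

```text
clock: 22.25
eef_pos: [0.5786, -0.1369, 0.0432]
eef_rot: [-2.008, -2.416, 0.0]
force: [0.0, 0.5, -1.8]
finger_gap: 0.0183
grasp_force: 25.0
```

```bash
python3 -c "
from h import *
st(-.111)"
```

```text
dp [-0.05  0.01 -0.01] yaw 0.0003 W [ 0.5788 -0.1373  0.0433] at [ 0.5786 -0.1369  0.0432] t 22.25 gap 0.0183
press F [ 0.1  0.5 -1.8] [-0.05 -0.13  0.02] 24.998647570610046
```

>>> {"api": "apply_moves", "payload": {
  "plan": [
    {"hand": 0.8, "dp": [0.2, 0, 0], "yaw": 0},
    {"hand": 0.8, "dp": [0.4, 0, 0], "yaw": 0},
    {"hand": 0.8, "dp": [0.6, 0, 0], "yaw": 0},
    {"hand": 0.8, "dp": [0.8, 0, 0], "yaw": 0},
    {"hand": 0.8, "dp": [1.0, 0, 0], "yaw": 0},
    {"hand": 0.8, "dp": [1.2, 0, 0], "yaw": 0},
    {"hand": 0.8, "dp": [1.2, 0, 0], "yaw": 0}
  ]
}}

```text
clock: 22.83
eef_pos: [0.5764, -0.125, 0.0431]
eef_rot: [-2.008, -2.416, 0.0]
force: [-0.7, 0.3, -1.1]
finger_gap: 0.0175
grasp_force: 25.0
```

```bash
python3 -c "
from h import *
st(-.099)"
```

```text
dp [-0.05  0.02 -0.02] yaw 0.0002 W [ 0.5766 -0.1255  0.0433] at [ 0.5764 -0.125   0.0431] t 22.83 gap 0.0175
press F [-0.6  0.5 -1.1] [-0.06 -0.11  0.01] 24.998819231987
```

>>> {"api": "apply_moves", "payload": {
  "plan": [
    {"hand": 0.8, "dp": [0.2, 0, 0], "yaw": 0},
    {"hand": 0.8, "dp": [0.4, 0, 0], "yaw": 0},
    {"hand": 0.8, "dp": [0.6, 0, 0], "yaw": 0},
    {"hand": 0.8, "dp": [0.8, 0, 0], "yaw": 0},
    {"hand": 0.8, "dp": [1.0, 0, 0], "yaw": 0},
    {"hand": 0.8, "dp": [1.2, 0, 0], "yaw": 0},
    {"hand": 0.8, "dp": [1.4, 0, 0], "yaw": 0},
    {"hand": 0.8, "dp": [1.6, 0, 0], "yaw": 0},
    {"hand": 0.8, "dp": [1.8, 0, 0], "yaw": 0},
    {"hand": 0.8, "dp": [1.8, 0, 0], "yaw": 0}
  ]
}}

```text
clock: 23.67
eef_pos: [0.5731, -0.1074, 0.0431]
eef_rot: [-2.007, -2.416, 0.0]
force: [0.2, 0.7, -1.2]
finger_gap: 0.018
grasp_force: 25.0
```

```bash
python3 -c "
from h import *
st(-.073)"
```

```text
dp [ 0.75  0.02 -0.02] yaw 0.0003 W [ 0.5719 -0.1     0.0433] at [ 0.5731 -0.1074  0.0431] t 23.67 gap 0.018
press F [ 0.3  0.6 -1.2] [-0.04 -0.1   0.  ] 24.998527765274048
```

>>> {"api": "apply_moves", "payload": {
  "plan": [
    {"hand": 0.8, "dp": [0.2, 0, 0], "yaw": 0},
    {"hand": 0.8, "dp": [0.4, 0, 0], "yaw": 0},
    {"hand": 0.8, "dp": [0.5, 0, 0], "yaw": 0},
    {"hand": 0.8, "dp": [0.6, 0, 0], "yaw": 0},
    {"hand": 0.8, "dp": [0.7, 0, 0], "yaw": 0},
    {"hand": 0.8, "dp": [0.8, 0, 0], "yaw": 0},
    {"hand": 0.8, "dp": [0.8, 0, 0], "yaw": 0},
    {"hand": 0.8, "dp": [0.8, 0, 0], "yaw": 0}
  ]
}}

```text
clock: 24.33
eef_pos: [0.5717, -0.0999, 0.0432]
eef_rot: [2.008, 2.416, -0.0]
force: [-0.1, 0.3, -0.7]
finger_gap: 0.0176
grasp_force: 25.0
```

```bash
python3 -c "
from h import *
st(-.073)"
```

```text
dp [-0.01  0.01 -0.01] yaw 0.0001 W [ 0.5719 -0.1     0.0433] at [ 0.5717 -0.0999  0.0432] t 24.33 gap 0.0176
press F [-0.1  0.4 -0.7] [-0.06 -0.12  0.04] 24.998656511306763
```

No contact with the shoulder yet, so I'll creep on.

>>> {"api": "apply_moves", "payload": {
  "plan": [
    {"hand": 0.8, "dp": [0.1, 0, 0], "yaw": 0},
    {"hand": 0.8, "dp": [0.2, 0, 0], "yaw": 0},
    {"hand": 0.8, "dp": [0.3, 0, 0], "yaw": 0},
    {"hand": 0.8, "dp": [0.3, 0, 0], "yaw": 0},
    {"hand": 0.8, "dp": [0.3, 0, 0], "yaw": 0}
  ]
}}

```text
clock: 24.75
eef_pos: [0.5714, -0.0978, 0.0432]
eef_rot: [2.007, 2.415, -0.001]
force: [0.1, -5.2, -2.6]
finger_gap: 0.0175
grasp_force: 25.0
```

```bash
python3 -c "
from h import *
st(-.073)"
```

```text
dp [-0.22  0.01 -0.01] yaw 0.0 W [ 0.5719 -0.1     0.0433] at [ 0.5714 -0.0978  0.0432] t 24.75 gap 0.0175
press F [-0.9 -5.1 -2.6] [-0.96 -0.19  0.02] 24.998432099819183
```

Contact at about 5 N, within 2 mm of the expected seat. A small nudge will confirm it is a firm stop.

>>> {"api": "apply_moves", "payload": {
  "plan": [
    {"hand": 0.8, "dp": [0.1, 0, 0], "yaw": 0},
    {"hand": 0.8, "dp": [0.15, 0, 0], "yaw": 0},
    {"hand": 0.8, "dp": [0.15, 0, 0], "yaw": 0},
    {"hand": 0.8, "dp": [0.15, 0, 0], "yaw": 0}
  ]
}}

```text
clock: 25.08
eef_pos: [0.5713, -0.0977, 0.0432]
eef_rot: [2.006, 2.414, -0.003]
force: [-0.5, -11.0, -4.1]
finger_gap: 0.0177
grasp_force: 25.0
```

```bash
python3 -c "
from h import *
st(-.073)"
```

```text
dp [-0.23  0.01 -0.01] yaw -0.0 W [ 0.5719 -0.1     0.0433] at [ 0.5713 -0.0977  0.0432] t 25.08 gap 0.0177
press F [ -2.5 -10.7  -4.1] [-1.95 -0.23 -0.01] 24.998162984848022
```

The stop is firm: the position is unchanged and the force rose to 11 N. I'll unload, release, and then check the seating with a gentle push from behind the head.

>>> {"api": "apply_moves", "payload": {
  "plan": [
    {"hand": 0.8, "dp": [-0.3, 0, 0], "yaw": 0},
    {"hand": 0.8, "dp": [-0.3, 0, 0], "yaw": 0},
    {"hand": 0.4, "dp": [-0.3, 0, 0], "yaw": 0},
    {"hand": 0.4, "dp": [-0.3, 0, 0], "yaw": 0},
    {"hand": 0.4, "dp": [-0.3, 0, 0], "yaw": 0},
    {"hand": 0.4, "dp": [-0.3, 0, -2], "yaw": 0},
    {"hand": 0.4, "dp": [-0.3, 0, -4], "yaw": 0},
    {"hand": 0.6, "dp": [-2, 0, -4], "yaw": 0},
    {"hand": 1, "dp": [-5, 0, -4], "yaw": 0},
    {"hand": 1, "dp": [-5, 0, -4], "yaw": 0},
    {"hand": 1, "dp": [-5, 0, -3], "yaw": 0},
    {"hand": 1, "dp": [-5, 0, 0], "yaw": 0}
  ],
  "newtons": 10
}}

```text
clock: 26.08
eef_pos: [0.5826, -0.1452, 0.046]
eef_rot: [2.004, 2.41, 0.005]
force: [2.0, -0.4, -0.0]
finger_gap: 0.001
grasp_force: 0.0
```

```bash
python3 -c "
from h import *
st(-.0975)"
```

```text
dp [ 2.2  -0.23  0.26] yaw -0.0005 W [ 0.5763 -0.1241  0.0433] at [ 0.5826 -0.1452  0.046 ] t 26.08 gap 0.001
press F [ 1.9 -0.7 -0. ] [-0.07 -0.17  0.02] 0.0
```

>>> {"api": "apply_moves", "payload": {
  "plan": [
    {"hand": 1, "dp": [0.6, -0.1, 0], "yaw": 0},
    {"hand": 1, "dp": [1.2, -0.1, 0], "yaw": 0},
    {"hand": 1, "dp": [1.7, -0.1, 0], "yaw": 0},
    {"hand": 1, "dp": [2.1, -0.1, 0], "yaw": 0},
    {"hand": 1, "dp": [2.4, -0.1, 0], "yaw": 0},
    {"hand": 1, "dp": [2.6, -0.1, 0], "yaw": 0},
    {"hand": 1, "dp": [2.6, -0.1, 0], "yaw": 0},
    {"hand": 1, "dp": [2.6, -0.1, 0], "yaw": 0}
  ]
}}

```text
clock: 26.75
eef_pos: [0.5759, -0.124, 0.0445]
eef_rot: [2.001, 2.41, -0.006]
force: [0.6, -20.7, -6.7]
finger_gap: 0.0007
grasp_force: 10.1
```

```bash
python3 -c "
from h import *
st(-.0953)"
```

```text
dp [0.21 0.04 0.12] yaw 0.0011 W [ 0.5759 -0.1219  0.0433] at [ 0.5759 -0.124   0.0445] t 26.75 gap 0.0007
press F [ -3.2 -20.4  -6.7] [-3.57 -0.26  0.02] 10.114171653985977
```

>>> {"api": "apply_moves", "payload": {
  "plan": [
    {"hand": 1, "dp": [-1, 0, 0], "yaw": 0},
    {"hand": 1, "dp": [-3, 0, 0], "yaw": 0},
    {"hand": 1, "dp": [-5, 0, -2], "yaw": 0},
    {"hand": 1, "dp": [-5, 0, -6], "yaw": 0},
    {"hand": 1, "dp": [-6, 0, -10], "yaw": 0},
    {"hand": 1, "dp": [-9, 0, -14], "yaw": 0},
    {"hand": 1, "dp": [-12, 0, -17], "yaw": 0},
    {"hand": 1, "dp": [-15, -4, -17], "yaw": 0},
    {"hand": 1, "dp": [-18, -8, -17], "yaw": 0},
    {"hand": 1, "dp": [-20, -12, -17], "yaw": 0},
    {"hand": 1, "dp": [-20, -14, -17], "yaw": 0},
    {"hand": 1, "dp": [-20, -14, -17], "yaw": 0}
  ]
}}

```text
clock: 27.75
eef_pos: [0.4682, -0.3445, 0.2145]
eef_rot: [-2.014, -2.411, 0.004]
force: [1.7, 1.0, 0.2]
finger_gap: 0.0006
grasp_force: 0.0
```

```bash
python3 - <<'E'
from h import *
from station import robot
f=robot.grab_frame("top");g=cv2.cvtColor(f["color"],cv2.COLOR_RGB2GRAY)
q=Q-[.0033,.0006,-.003]  # camera-frame press pose
for n,P in(("nose",[0,.072,.048]),("head shoulder",[0,-.058,.048]),("head end",[0,-.088,.048])):print(n,proj(f,pose(q,[P]))[0].round(1))
print(g[190:208,262:284]);print(g[184:206,312:336])
E
```

```text
nose [272.7 206.2]
head shoulder [318.7 198.5]
head end [329.3 196.7]
[[128 126 129 133 133 133 132 129 129 133 133 134 135 136 137 140 142 145
  145 146 145 146]
 [130 131 130 132 130 131 131 132 134 135 136 137 136 136 137 138 140 144
  144 146 143 144]
 [131 128 129 129 133 131 131 132 134 138 138 138 138 133 134 135 139 140
  143 144 142 144]
 [131 132 132 132 134 132 132 135 137 140 142 139 135 134 137 137 137 141
  142 142 143 147]
 [132 131 132 133 133 135 137 140 139 142 142 139 136 137 138 138 139 141
  143 144 143 147]
 [134 134 138 134 135 137 139 139 141 144 142 139 137 138 137 137 140 141
  143 145 145 148]
 [135 136 139 141 139 138 137 139 140 140 141 138 135 137 138 136 138 140
  138 142 144 147]
 [138 141 144 142 142 140 142 139 140 140 139 136 135 137 137 136 133 137
  136 138 141 146]
 [139 141 141 141 140 140 141 141 141 140 138 137 134 134 138 149 155 159
  166 144 128 165]
 [141 141 139 139 138 137 140 141 142 143 141 135 133 127 144 182 181 181
  179 154 139 181]
 [137 140 142 139 138 138 125  91  80 106 118 125 135 130 145 186 182 183
  181 165 149 185]
 [139 1
[... 2167 characters left out ...]
19 182 177 177 182 155  58  76  81  82  83  84  92  85  56  35  95
  164 157 158 159 161 163]
 [162 126 158 179 176 180 163  90  87  61  40  27  23  25  28  29  38  99
  164 158 159 160 161 162]
 [179 151 128 182 178 182 159  62  21  32  38  42  60  73  71  71  77 111
  164 159 159 162 163 163]
 [180 159 134 190 192 195 177 100  69  75  74  71  72  72  68  60  66 113
  167 159 159 162 162 162]
 [179 160 103 118  92  79  73  60  70  69  65 108 174 170 169 127  54  80
  121 163 159 163 160 162]
 [179 160  79  39  33  23  36 109 178 171 169 171 179 178 179 152  71  74
  109 163 160 160 160 160]
 [176 175 122  45  66  75  69 123 190 182 176 175 173 175 180 160  81  71
  108 166 162 159 160 158]]
```

```bash
python3 -c "
from station import robot
print(robot.close_job())"
```

```text
the job is handed in; nothing more can be done
None
```

The lid is in line and the pin is through all four lugs from the right, its head firmly against the outer bed lug; the push that confirmed it peaked near 21 N, I steered clear of the pot and other things without a final check on them, and the job was handed in at about 28 s.

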